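# Seat a rock billet in the registration tray

### The arm

A 6-joint arm with a two-finger parallel gripper is mounted at the origin on a cart in front of the work surface, level with it; the furniture and walls round the work are solid. World frame = base frame: x ahead of the robot, y to its left, z up, the work surface at z = 0. Lengths are in m, angles in rad, forces in N, time in s.
With the tool pointing down it reaches from about 0.375 to 0.975 m from the base axis. Payload 3.8 kg.
Tool frame: the origin (TCP) lies between the finger pads; the fingertips stand 22 mm ahead of it and the grasp point (between the pads) lies 3 mm ahead of it; z points along the fingers, y is the direction in which the jaws open and shut (so a half turn about z gives the same grasp; the last joint's range is limited). The gripper opens to 85 mm and grips with 20 to 120 N. Pads are 22 mm wide; open, the fingers measure 114 mm over their backs; the gripper's body (76 mm by 85 mm) begins 54 mm behind the grasp point. The pads swing forward as they close: fully open they stand 13 mm farther back than shut.
Start: joints at [-1.302, 0.264, 1.604, -0, 1.274, -0.037], TCP at [0.203, -0.644, 0.253] pointing down, gripper open.
Joint ranges: [-2.63, 2.63], [-0.94, 2.18], [0.31, 2.57], [-1.31, 4.45], [0, 2.66], [-2.55, 2.55]. Speed limits (rad/s): [2.57, 2.57, 3.14, 3.14, 3.14, 3.14].

### API

Orientations are given as a rotation vector (axis times angle).
In Python, from workcell import * gives the robot as it stands.
- The arm moves only by the tool step_arm, never from a script. Its argument "motion" is a list that holds one entry, the list of rows, each a list of 7 numbers: the finger opening in m, from 0 to 0.0854, then the shift along the world's x, y, z in m, then the turn, a rotation vector about the world's x, y, z in degrees. A call has exactly 8 rows; each row is the pose to reach, as a shift and turn from the pose measured when the call began; what a row does not reach only later rows make up. A row lasts 1/8 s, in which the tool goes at most 62.5 mm and 10.7 degrees, less where a joint would pass 70% of its speed; a pose out of reach is approached as far as the arm can. A call with a gripper value outside its range is refused whole. The fingers move at their own pace and stop on an object; "newtons" is the grip in N (left out, the last holds). Time passes only in rows, so rows that repeat a pose let the fingers close, or fill a call up. It gives the time, the measured TCP pose, the force and the opening at its end, in the units of the state.
- read_state(): the state, without advancing time (a new reading comes with each control period).
- read_camera(name): name is "side" or "top"; returns (picture, depth): 384x512x3 uint8, blue, green, red; 384x512 float32, m along the optical axis (not along the pixel's ray), 0 where there is no reading.
- get_calibration(name): a dict with "K" (3x3 intrinsics, pixels), "world_from_camera" (4x4, takes a point from camera to world coordinates). Camera axes: x right, y down, z forward; pixel columns grow to the right and rows downward; lengths in m; the calibration is good to about 2 mm. A picture is of the moment at which its call begins. get_calibration takes no time and is no camera call.
- finish_job(): hands the job in, once; it reports no verdict.
Trained networks look in the newest picture that a camera, given by its name, has taken for a name from the list of things; names that differ only in an ending like _2 or _b are one class to them, and where a whole thing is asked for, a point or a joint stands for the part that bears it (a point fixed in the world has none). Each returns a list of dicts, best first, with "score" (0 to 1); they miss things now and then, are a little off and sometimes report something else, mostly with a low value. They report only what shows in the picture. A call takes as long as a camera call. They do not tell look-alikes from the thing itself.
- spot_in(camera, thing): "xyz" ([x, y, z] in m, in the coordinates of the camera as it stood for that picture, good to about 4 mm: the middle of the surface that is visible of it).
- regions_of(camera, thing): "region" (384x512 bool, what is visible of it).
The state is a dict: "time": time; "q": joint angles; "joint_vel": joint speeds; "joint_torque": joint torques, N m; "tool_pos": TCP position; "tcp_rot": TCP orientation; "wrist_force": force on the tool from outside, world axes, zero at the start; "torque": the same for the moment, N m; "width": opening from 0.0 (shut) to 1.0 (fully open).
Only numpy, scipy, OpenCV 4.12 (cv2) and the standard library are available. Lean on these libraries where they do the work, as an engineer would, in place of code of your own. Each camera call takes 0.05 s, during which the arm holds its last target. There are 200 camera calls.

### The job

Without gripping it or picking it up, use the fingertips to push the small rock billet on the aluminium tray straight back until it lies flat against the dark rail in the open middle of the tray. Then, keeping it against the rail, slide it along into the corner pocket whose end stop carries the green tag, until it sits fully home and square against both rail and end stop. Do not disturb the loupe, the rocks or the petri dish standing round the tray, and take the hand away when done.

Things in the scene. Friction and masses are not known exactly. Their poses are not given: they have to be found in the camera images.
- tray: aluminium registration tray, fixed to the bench (place and yaw vary): plate 150 mm (its x) by 356 mm (its y), 8 mm thick. Origin at the centre of the underside; +x points to the rail (away from the robot), +y along the rail. Two identical corner pockets lie at the rail's two ends.
- rail_mid (a point): middle of the rail's working face (faces -x of the tray), at plate-top height: tray x = 50 mm, y = 0, z = 8 mm. The dark steel rail runs along y from end to end, 20 mm thick; its top is 16 mm above the plate.
- pocket_pos (a point): centre of a seated billet's underside in the pocket at the tray's +y end: tray x = 33, y = 127, z = 8 mm. The end stop's face is at y = 150 mm; the stop spans x = -5 to 55 mm, 22 mm thick, 16 mm above the plate. A low inner guide (10 mm above the plate, inner face x = 13.5 mm, |y| 118 to 150, flared lead-in from |y| = 100) leaves a pocket 36.5 mm wide, entered only along the rail.
- pocket_neg (a point): the same for the pocket at the tray's -y end, a mirror image: tray x = 33, y = -127, z = 8 mm, end stop's face at y = -150 mm. In either pocket a seated billet sticks 14 mm out of the straight part of the guide toward the tray's middle.
- billet_center (a point): centre of the loose rock billet, a sawn reddish stone block with an amber resin top and a white dot, 34 mm (its x) by 46 mm (its y) by 20 mm high, 60 to 110 g; this point is 10 mm above its underside. Starts on the tray's open middle, 25 mm or more short of the rail, long side within 20 degrees of the rail's direction.
- green_tag: green round tag, 20 mm across and 4 mm high, fixed on top of one of the two end stops at tray x = 25 mm, y = +161 or -161 mm (either end); marks the pocket to use. Origin at the centre of its underside.
- white_tag: white round tag, same size, fixed on top of the other end stop; marks the pocket that is not to be used. Origin at the centre of its underside.
- loupe: the folding hand lens, 24x32x14 mm, lying behind the rail; origin at the centre of its underside; a bystander, leave it alone
- rock_2: the reddish-brown rock specimen, 50x48x37 mm, beyond the tray's -y end; origin at the centre of its underside; a bystander, leave it alone
- rock_3: the dark green rock specimen, 42x56x40 mm, beyond the tray's +y end; origin at the centre of its underside; a bystander, leave it alone
- petri_2: the clear lidded petri dish, 58 mm across and 15 mm high, behind the rail; origin at the centre of its underside; a bystander, leave it alone
- billet: the same billet; origin at the centre of its underside, axes as above
There are look-alikes about, which are no part of the job. Of the things that look like the billet, the smallest one is meant.

How it is judged:
By the outcome, as a careful person would: the job done as asked, in the order asked, and still so for the second after the job is handed in, with the robot touching nothing.
It also fails if it takes over 45 s, if anything falls off the work surface, if the arm or the gripper's body presses on something with over 40 N, if the wrist force passes 120 N, or if a joint passes its speed limit or range.

## Working session

There is one attempt and no reset: what is moved stays moved. The work goes in short steps, Python scripts to look and compute and a tool call to move; the robot and the scene stay as the last step left them, time stands still between calls to the robot, and variables do not carry over. Pictures are saved under pics/ and viewed, on a budget of 10 in all, crops included, one or two more only if the job needs it, and the job is handed in when it is done.

Besides the shell and the picture viewer there is one more tool, called after "Call:" by a JSON object that holds its "fn" and its "kwargs", one argument or row to a line. step_arm: Moves the arm, as the interface text tells. Its arguments: {"type":"object","properties":{"motion":{"type":"array"},"newtons":{"type":"number"}},"required":["motion"]}

```bash
mkdir -p pics; cat > h.py <<'E'
from workcell import *
import numpy as np, cv2
def world(cam,p):
    T=np.array(get_calibration(cam)["world_from_camera"]);return (np.asarray(p)@T[:3,:3].T)+T[:3,3]
def cloud(cam,d):
    K=np.array(get_calibration(cam)["K"]);v,u=np.mgrid[:384,:512]
    return world(cam,np.stack([(u-K[0,2])/K[0,0]*d,(v-K[1,2])/K[1,1]*d,d],-1))
E
python3 - <<'E'
from h import *
for c in("top","side"):
    im,d=read_camera(c);cv2.imwrite(f"pics/{c}0.png",im);np.savez(f"{c}0.npz",im=im,d=d)
    print(c,np.round(np.array(get_calibration(c)["world_from_camera"])[:3],2).tolist())
    for t in("tray","billet","green_tag","white_tag","loupe","rock_2","petri_2"):
        for r in spot_in(c,t)[:4]: print(t,round(r["score"],2),np.round(world(c,r["xyz"]),3))
s=read_state();print(s)
E
```

```text
top [[-0.0, -1.0, 0.04, 0.47], [-1.0, 0.0, 0.02, -0.03], [-0.02, -0.04, -1.0, 0.94]]
tray 0.76 [ 0.514 -0.008  0.006]
billet 0.86 [0.507 0.001 0.031]
billet 0.8 [0.352 0.026 0.031]
billet 0.69 [ 0.37  -0.235  0.029]
billet 0.19 [ 0.51  -0.011  0.008]
green_tag 0.42 [0.532 0.159 0.029]
white_tag 0.63 [ 0.555 -0.16   0.029]
loupe 0.73 [0.626 0.06  0.017]
rock_2 0.62 [ 0.533 -0.226  0.031]
rock_2 0.54 [0.482 0.22  0.031]
petri_2 0.78 [ 0.64  -0.068  0.015]
side [[-1.0, 0.01, -0.03, 0.55], [0.03, 0.53, -0.85, 0.84], [0.01, -0.85, -0.53, 0.58]]
tray 0.68 [0.52  0.044 0.013]
billet 0.81 [ 0.374 -0.215  0.028]
billet 0.65 [0.354 0.036 0.031]
billet 0.56 [0.506 0.015 0.029]
green_tag 0.39 [0.53  0.157 0.025]
rock_2 0.89 [0.485 0.234 0.029]
rock_2 0.7 [ 0.54  -0.223  0.022]
petri_2 0.69 [ 0.646 -0.064  0.019]
{'time': 0.8, 'q': array([-1.30191131e+00,  2.63850187e-01,  1.60400113e+00,  1.15750165e-05,
        1.27369295e+00, -3.68861782e-02]), 'joint_vel': array([ 0.00153619,  0.00062361,  0.00067646,  0.00064025,  0.00117314,
       -0.00094279]), 'joint_torque': array([-1.70575536e-04, -5.14972973e+01, -3.67697704e+01, -2.28552412e-04,
        3.66748891e-04, -2.54623944e-05]), 'tool_pos': array([ 0.20320408, -0.64368373,  0.25331271]), 'tcp_rot': array([3.10490289e+00, 4.78422970e-01, 2.60637413e-05]), 'wrist_force': array([-1.04079218, -0.28840274, -0.45994142]), 'torque': array([ 0.0055207 , -0.02944577,  0.02888797]), 'width': 0.9992973962195111}
```

```bash
ls
```

```text
h.py
pics
side0.npz
top0.npz
```

View pics/top0.png

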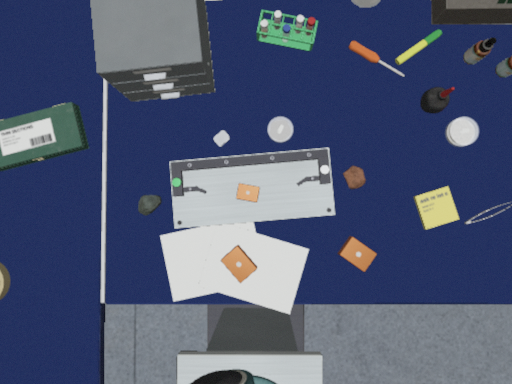

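```bash
cat > seg.py <<'E'
from h import *
# pose estimates: tray from tags (x=25,y=+-161), billet from region mask top rect
def billet(c,near=(0.51,0),d=None):
    out=[]
    im,d=read_camera(c)
    P=cloud(c,d)
    for r in regions_of(c,"billet"):
        m=r["region"]; p=P[m&(d>0)]
        if len(p)<30: continue
        zt=np.percentile(p[:,2],80); q=p[abs(p[:,2]-zt)<0.004]
        if len(q)<20: continue
        (cx,cy),(w,h),a=cv2.minAreaRect((q[:,:2]*1000).astype(np.float32))
        b=cv2.boxPoints(((cx,cy),(w,h),a)); e=[b[1]-b[0],b[2]-b[1]]; e=max(e,key=np.linalg.norm)
        yaw=(np.degrees(np.arctan2(-e[0],e[1]))+90)%180-90
        out.append((round(r["score"],2),round(cx,1),round(cy,1),round(w,1),round(h,1),round(yaw,1),round(zt*1000,1)))
    return out
def tags(c,im,d):
    P=cloud(c,d);hsv=cv2.cvtColor(im,cv2.COLOR_BGR2HSV)
    for t in("green_tag","white_tag"):
        for r in regions_of(c,t)[:2]:
            p=P[r["region"]&(d>0)]; print(c,t,round(r["score"],2),len(p),np.round(p.mean(0)*1000,1),np.round(np.ptp(p,axis=0)*1000,1))
E
python3 - <<'E'
from seg import *
for c in("top","side"):
    print(c,billet(c)); im,d=read_camera(c); tags(c,im,d)
    P=cloud(c,d)
    # rail: dark px at height ~24mm
    g=im.max(2); m=(abs(P[...,2]-.024)<.005)&(g<90)&(P[...,0]>.5)&(P[...,0]<.62)&(abs(P[...,1])<.16)
    p=P[m]*1000; print(len(p))
    if len(p)>50:
        bins=np.arange(-140,141,20); L=[]
        for a in bins:
            q=p[abs(p[:,1]-a)<10]
            if len(q)>10: L.append((a,np.percentile(q[:,0],3),np.percentile(q[:,0],97)))
        L=np.array(L); print(np.round(L,0).tolist()); print("near",np.polyfit(L[:,0],L[:,1],1),"far",np.polyfit(L[:,0],L[:,2],1),p[:,2].mean())
E
```

```text
top [(0.89, 352.4, 22.7, 65.0, 48.4, np.float32(-49.1), np.float64(33.1)), (0.63, 372.5, -232.4, 65.5, 47.6, np.float32(-35.4), np.float64(30.1)), (0.55, 504.9, 3.7, 44.8, 32.6, np.float32(-11.5), np.float64(30.1))]
top green_tag 0.48 57 [529.5 156.9  28.6] [17.4 18.1  7.3]
top green_tag 0.29 10270 [516.2  -5.9  11.7] [173.  365.8  33.7]
90
[[140.0, 503.0, 556.0]]
near [  1.79588363 251.42370785] far [  1.98607109 278.04995193] 22.616779528183987
side [(0.58, 351.3, 23.0, 66.4, 48.8, np.float32(-50.8), np.float64(31.6)), (0.55, 503.8, 3.1, 51.2, 33.6, np.float32(-10.7), np.float64(28.8)), (0.51, 371.7, -231.9, 66.7, 48.6, np.float32(-35.6), np.float64(29.0))]
side green_tag 0.61 33 [526.  158.1  28.3] [14.7 19.9  3.7]
side green_tag 0.45 220 [643.5 -62.4  13.3] [56.3 58.  18.4]
51
[]<stdin>:13: RankWarning: Polyfit may be poorly conditioned
<stdin>:13: RankWarning: Polyfit may be poorly conditioned
Traceback (most recent call last):
IndexError: too many indices for array: array is 1-dimensional, but 2 were indexed
```

The top view shows the tray in the middle, with the green tag at px (176,182), the +y end, and the white tag at (325,170). The small billet is at (248,192). The larger look-alikes at (239,264) and (358,254) are off the tray. Next I refine the tray pose.

```bash
python3 - <<'E'
from seg import *
for c in("top","side"):
    f=np.load(f"{c}0.npz");d=f["d"];P=cloud(c,d)*1000;im=f["im"]
    reg=(P[...,0]>425)&(P[...,0]<610)&(abs(P[...,1])<185)
    m=reg&(P[...,2]>4.5)
    # largest component
    n,l,s,_=cv2.connectedComponentsWithStats(m.astype(np.uint8)); k=1+s[1:,4].argmax(); p=P[l==k]
    print(c,len(p),"rect",cv2.minAreaRect(p[:,:2].astype(np.float32)))
    # plate height & rail height
    q=p[(abs(p[:,2]-8)<5)];print("plate z",np.median(q[:,2]))
    a=np.radians(4.5);ey=np.array([-np.sin(a),np.cos(a)]);ex=np.array([np.cos(a),np.sin(a)])
    o=np.array([517,-4]);X=(P[...,:2]-o)@ex;Y=(P[...,:2]-o)@ey
    h=reg&(P[...,2]>17)&(X>35)&(abs(Y)<110)
    L=[]
    for y in range(-100,101,20):
        w=h&(abs(Y-y)<10)
        if w.sum()>10:L.append((y,np.percentile(X[w],2),np.percentile(X[w],98),np.median(P[...,2][w])))
    L=np.array(L);print(np.round(L,1).tolist())
    if len(L)>3:print(np.polyfit(L[:,0],L[:,1],1),np.polyfit(L[:,0],L[:,2],1))
    for s_ in(1,-1):
        w=reg&(P[...,2]>17)&(abs(X-10)<12)&(Y*s_>130);
        if w.sum()>5:print("stop",s_,np.percentile(Y[w],[3,50,97]))
im=np.load("side0.npz")["im"];cv2.imwrite("pics/s.png",cv2.resize(im[60:360,60:460],(800,600),interpolation=cv2.INTER_CUBIC))
E
```

```text
top 10866 rect ((514.935302734375, -5.0612945556640625), (154.37783813476562, 356.4749450683594), 4.598912239074707)
plate z 8.602494736075329
[[-100.0, 50.0, 69.5, 24.4], [-80.0, 49.9, 69.3, 24.2], [-60.0, 50.0, 68.7, 24.7], [-40.0, 50.0, 69.4, 24.2], [-20.0, 49.8, 69.3, 24.6], [0.0, 49.8, 69.4, 24.4], [20.0, 49.7, 68.6, 24.5], [40.0, 49.9, 68.7, 24.4], [60.0, 49.7, 69.2, 24.7], [80.0, 49.6, 69.2, 24.2], [100.0, 49.4, 69.0, 24.6]]
[-2.33410979e-03  4.98061598e+01] [-1.58917552e-03  6.91157413e+01]
stop 1 [132.15139088 156.78329751 170.34366675]
stop -1 [-171.82012488 -158.24787272 -133.13973867]
side 4038 rect ((514.55859375, -4.5419158935546875), (150.322265625, 356.7675476074219), 4.6236772537231445)
plate z 8.338065054010357
[[-100.0, 48.8, 65.7, 24.4], [-80.0, 48.5, 66.5, 24.1], [-60.0, 49.4, 67.6, 24.8], [-40.0, 48.1, 66.0, 24.2], [-20.0, 49.5, 67.2, 24.8], [0.0, 48.3, 67.6, 24.1], [20.0, 49.3, 66.5, 24.3], [40.0, 48.4, 67.4, 24.4], [60.0, 49.4, 66.0, 24.4], [80.0, 48.5, 67.4, 24.0], [100.0, 47.9, 66.1, 24.5]]
[-1.85415454e-03  4.87359246e+01] [1.22543135e-03 6.67436786e+01]
stop 1 [134.25928378 162.91574441 170.53765529]
stop -1 [-170.95069543 -153.2917297  -131.2358864 ]
```

View pics/s.png

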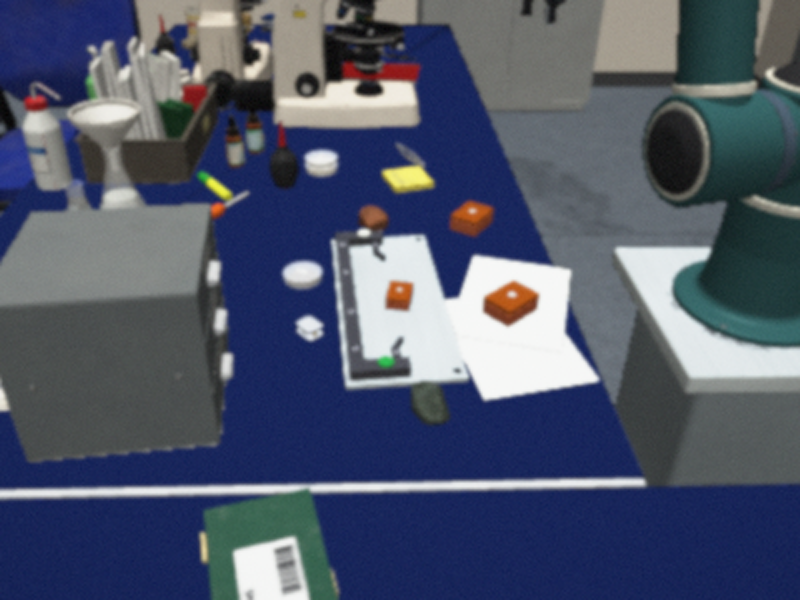

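The side view agrees: the green tag is at the tray's +y end (near in this view), with the billet in the middle. Tray origin is about (516.2, -4.5) mm at yaw 4.6°. The billet is at tray (-11.5, 9) and about -16° off the rail. I'll move in with the jaws set along the rail and nearly closed.

Call:
{"fn": "step_arm", "kwargs": {
  "motion": [
    [[0.015,0.025,0.04,-0.005,0,0,-3],[0.015,0.05,0.08,-0.01,0,0,-6],[0.015,0.075,0.12,-0.02,0,0,-9],[0.015,0.1,0.16,-0.03,0,0,-12.9],[0.015,0.125,0.2,-0.04,0,0,-12.9],[0.015,0.15,0.24,-0.05,0,0,-12.9],[0.015,0.175,0.29,-0.06,0,0,-12.9],[0.015,0.2,0.34,-0.06,0,0,-12.9]]
  ]
}}

```text
time: 2.3
tool_pos: [0.4033, -0.3018, 0.1925]
tcp_rot: [-3.138, -0.126, 0.001]
wrist_force: [1.4, -0.6, -0.2]
width: 0.179
```

Call:
{"fn": "step_arm", "kwargs": {
  "motion": [
    [[0.015,0.01,0.05,0,0,0,0],[0.015,0.02,0.1,0,0,0,0],[0.015,0.03,0.15,0,0,0,0],[0.015,0.04,0.2,-0.01,0,0,0],[0.015,0.05,0.25,-0.04,0,0,0],[0.015,0.054,0.29,-0.08,0,0,0],[0.015,0.054,0.3015,-0.12,0,0,0],[0.015,0.054,0.3015,-0.12,0,0,0]]
  ]
}}

```text
time: 3.3
tool_pos: [0.454, 0.0007, 0.0697]
tcp_rot: [-3.137, -0.129, 0.013]
wrist_force: [-0.9, -0.1, -0.5]
width: 0.178
```

```bash
python3 - <<'E'
from h import *
s=read_state();print(s["tool_pos"],s["tcp_rot"],s["q"].round(2),s["wrist_force"])
im,d=read_camera("side");P=cloud("side",d)*1000
cv2.imwrite("pics/s1.png",cv2.resize(im[150:270,200:360],(800,600),interpolation=cv2.INTER_CUBIC))
E
```

```text
[0.45399047 0.00072125 0.06969009] [-3.13736638 -0.12918515  0.01305788] [-0.05  0.05  2.23  0.    0.87  1.43] [-0.86287971 -0.11113623 -0.50851219]
```

View pics/s1.png

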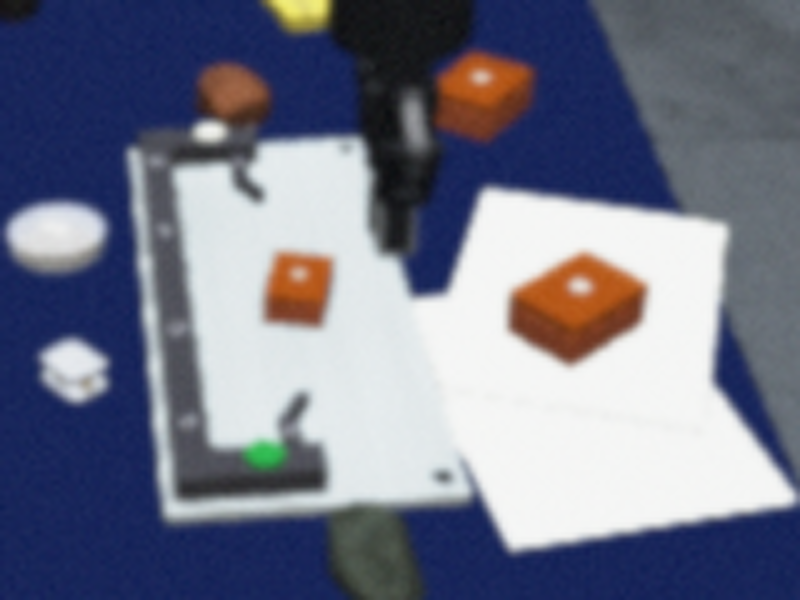

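Fingertips (395,245) are in front of the billet (300,290), clear of everything. I'll lower and begin the push.

Call:
{"fn": "step_arm", "kwargs": {
  "motion": [
    [[0.015,0,0,-0.02,0,0,0],[0.015,0,0,-0.0355,0,0,0],[0.015,0,0,-0.0355,0,0,0],[0.015,0.008,0.0006,-0.0355,0,0,0],[0.015,0.016,0.0013,-0.0355,0,0,0],[0.015,0.024,0.0019,-0.0355,0,0,0],[0.015,0.032,0.0026,-0.0355,0,0,0],[0.015,0.04,0.0032,-0.0355,0,0,0]]
  ]
}}

```text
time: 4.35
tool_pos: [0.4966, 0.0033, 0.0362]
tcp_rot: [-3.138, -0.128, 0.007]
wrist_force: [-0.5, -0.1, 0.8]
width: 0.177
```

```bash
cat >> seg.py <<'E'
def report(o=(516.2,-4.5),yaw=4.62):
    s=read_state();print("t",s["time"],"tcp",s["tool_pos"].round(4),s["tcp_rot"].round(3),"F",s["wrist_force"].round(1))
    a=np.radians(yaw);f=lambda x,y:np.round([(x-o[0])*np.cos(a)+(y-o[1])*np.sin(a),-(x-o[0])*np.sin(a)+(y-o[1])*np.cos(a)],1)
    print("tcp tray",f(*s["tool_pos"][:2]*1000))
    for c in("top","side"):
        for b in billet(c):
            if 440<b[1]<600 and abs(b[2])<170: print(c,b[0],"size",b[3:5],"tray",f(b[1],b[2]),"rel yaw",round(float(b[5])-yaw,1),"ztop",b[6])
E
python3 -c "from seg import *;report()"
```

```text
t 4.35 tcp [0.4966 0.0033 0.0362] [-3.138 -0.128  0.007] F [-0.5 -0.1  0.8]
tcp tray [-18.9   9.4]
side 0.76 size (33.0, 47.1) tray [10.6 12.9] rel yaw -0.4 ztop 28.7
```

Billet has squared up on the fingers. I'll continue gently to the rail.

Call:
{"fn": "step_arm", "kwargs": {
  "motion": [
    [[0.015,0.005,0.0004,-0.001,0,0,0],[0.015,0.01,0.0008,-0.001,0,0,0],[0.015,0.014,0.0011,-0.001,0,0,0],[0.015,0.017,0.0014,-0.001,0,0,0],[0.015,0.019,0.0015,-0.001,0,0,0],[0.015,0.021,0.0017,-0.001,0,0,0],[0.015,0.0225,0.0018,-0.001,0,0,0],[0.015,0.0225,0.0018,-0.001,0,0,0]]
  ]
}}

```text
time: 5.55
tool_pos: [0.519, 0.005, 0.0352]
tcp_rot: [-3.138, -0.128, 0.006]
wrist_force: [-0.1, 0.6, 0.2]
width: 0.173
```

```bash
python3 -c "from seg import *;report()"
```

```text
t 5.55 tcp [0.519  0.005  0.0352] [-3.138 -0.128  0.006] F [-0.1  0.6  0.2]
tcp tray [3.5 9.3]
side 0.7 size (33.0, 49.6) tray [30.6 11.8] rel yaw -4.3 ztop 28.8
```

Call:
{"fn": "step_arm", "kwargs": {
  "motion": [
    [[0.015,0.0005,0,0,0,0,0],[0.015,0.001,0.0001,0,0,0,0],[0.015,0.0015,0.0001,0,0,0,0],[0.015,0.002,0.0002,0,0,0,0],[0.015,0.002,0.0002,0,0,0,0],[0.015,0.0025,0.0002,0,0,0,0],[0.015,0.003,0.0002,0,0,0,0],[0.015,0.003,0.0002,0,0,0,0]]
  ]
}}

```text
time: 6.75
tool_pos: [0.5195, 0.0051, 0.0347]
tcp_rot: [-3.138, -0.128, 0.014]
wrist_force: [-8.0, -1.2, 5.1]
width: 0.174
```

```bash
python3 -c "
from seg import *;report()
im,d=read_camera('side');cv2.imwrite('pics/s2.png',cv2.resize(im[150:270,200:360],(800,600),interpolation=cv2.INTER_CUBIC))"
```

```text
t 6.75 tcp [0.5195 0.0051 0.0347] [-3.138 -0.128  0.014] F [-8.  -1.2  5.1]
tcp tray [4.1 9.3]
side 0.63 size (32.9, 48.0) tray [30.8 13.1] rel yaw -4.3 ztop 28.9
side 0.47 size (15.9, 17.4) tray [ 23.6 160.1] rel yaw 17.0 ztop 29.0
```

View pics/s2.png

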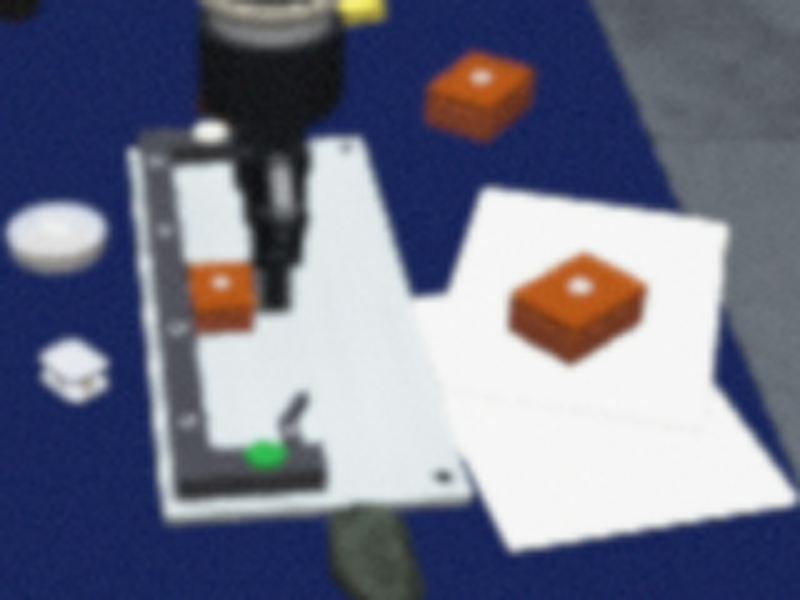

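Billet lies flat on the rail (px 225,290), with contact confirmed at 8 N. Next I back off, lift, turn 90°, and come round to its -y end.

Call:
{"fn": "step_arm", "kwargs": {
  "motion": [
    [[0.015,-0.01,-0.0008,0,0,0,0],[0.0,-0.03,-0.0024,0.005,0,0,0],[0.0,-0.035,-0.003,0.04,0,0,10],[0.0,-0.03,-0.01,0.06,0,0,20],[0.0,-0.02,-0.02,0.06,0,0,30],[0.0,0,-0.03,0.06,0,0,40],[0.0,0.015,-0.042,0.06,0,0,50],[0.0,0.029,-0.042,0.06,0,0,60]]
  ]
}}

```text
time: 8.0
tool_pos: [0.5495, -0.0376, 0.0949]
tcp_rot: [2.646, 1.684, -0.01]
wrist_force: [-0.0, 0.5, 0.2]
width: -0.002
```

Call:
{"fn": "step_arm", "kwargs": {
  "motion": [
    [[0.0,0,0,0,0,0,10],[0.0,0,0,0,0,0,20],[0.0,0,0,0,0,0,30],[0.0,0,0,0,0,0,30],[0.0,0,0,0,0,0,30],[0.0,0,0,0,0,0,30],[0.0,0,0,0,0,0,30],[0.0,0,0,0,0,0,30]]
  ]
}}

```text
time: 9.0
tool_pos: [0.5495, -0.0376, 0.0949]
tcp_rot: [2.12, 2.31, -0.008]
wrist_force: [-0.3, -0.2, 0.9]
width: -0.002
```

```bash
python3 -c "
from seg import *;report()
R=cv2.Rodrigues(read_state()['tcp_rot'])[0];print(R.round(3));print('yaw of tool x',np.degrees(np.arctan2(R[1,0],R[0,0])))"
```

```text
t 9.0 tcp [ 0.5495 -0.0376  0.0949] [ 2.12   2.31  -0.008] F [-0.3 -0.2  0.9]
tcp tray [ 30.5 -35.6]
top 0.69 size (15.4, 34.7) tray [23.8 16.5] rel yaw -4.3 ztop 29.9
side 0.68 size (33.1, 50.1) tray [31.2 12.9] rel yaw -2.0 ztop 28.9
side 0.59 size (75.1, 327.6) tray [31.2  7.8] rel yaw -0.1 ztop 17.8
[[-0.086  0.996  0.001]
 [ 0.996  0.086 -0.008]
 [-0.008  0.    -1.   ]]
yaw of tool x 94.94700335199346
```

Call:
{"fn": "step_arm", "kwargs": {
  "motion": [
    [[0.0,0,0,-0.03,0,0,-0.3],[0.0,0,0,-0.0605,0,0,-0.3],[0.0,0,0,-0.0605,0,0,-0.3],[0.0,-0.0007,0.009,-0.0605,0,0,-0.3],[0.0,-0.0013,0.018,-0.0605,0,0,-0.3],[0.0,-0.0019,0.027,-0.0605,0,0,-0.3],[0.0,-0.0025,0.036,-0.0605,0,0,-0.3],[0.0,-0.0031,0.045,-0.0605,0,0,-0.3]]
  ]
}}

```text
time: 10.2
tool_pos: [0.5465, 0.0082, 0.0347]
tcp_rot: [2.125, 2.305, -0.008]
wrist_force: [-0.0, -1.4, -0.0]
width: 0.001
```

```bash
python3 -c "
from seg import *;report()
im,d=read_camera('side');cv2.imwrite('pics/s3.png',cv2.resize(im[150:270,200:360],(800,600),interpolation=cv2.INTER_CUBIC))"
```

```text
t 10.2 tcp [0.5465 0.0082 0.0347] [ 2.125  2.305 -0.008] F [-0.  -1.4 -0. ]
tcp tray [31.3 10.2]
side 0.48 size (33.6, 47.8) tray [30.9 46. ] rel yaw -1.3 ztop 28.6
```

View pics/s3.png

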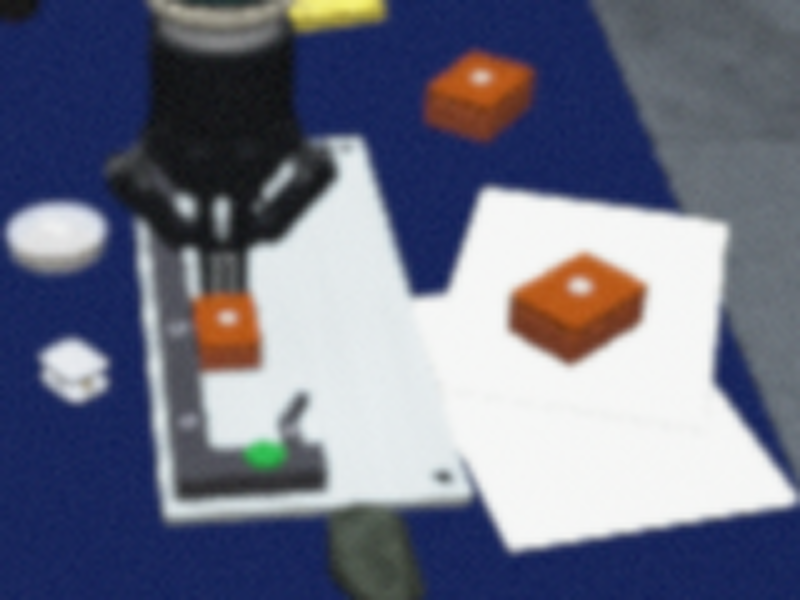

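The billet is sliding along the rail and staying square (px 228,330). I'll carry on.

Call:
{"fn": "step_arm", "kwargs": {
  "motion": [
    [[0.0,-0.0005,0.007,0,0,0,0],[0.0,-0.001,0.014,0,0,0,0],[0.0,-0.0015,0.021,0,0,0,0],[0.0,-0.002,0.028,0,0,0,0],[0.0,-0.0025,0.035,0,0,0,0],[0.0,-0.003,0.041,0,0,0,0],[0.0,-0.0033,0.046,0,0,0,0],[0.0,-0.0035,0.05,0,0,0,0]]
  ]
}}

```text
time: 11.45
tool_pos: [0.5426, 0.0578, 0.0342]
tcp_rot: [2.125, 2.306, -0.009]
wrist_force: [-0.6, -0.9, 0.5]
width: 0.004
```

```bash
python3 -c "from seg import *;report()"
```

```text
t 11.45 tcp [0.5426 0.0578 0.0342] [ 2.125  2.306 -0.009] F [-0.6 -0.9  0.5]
tcp tray [31.3 60. ]
side 0.8 size (33.6, 47.8) tray [31.5 95.5] rel yaw 0.3 ztop 28.9
```

Call:
{"fn": "step_arm", "kwargs": {
  "motion": [
    [[0.0,-0.0003,0.006,0,0,0,0],[0.0,-0.0007,0.012,0,0,0,0],[0.0,-0.0012,0.017,0,0,0,0],[0.0,-0.0016,0.021,0,0,0,0],[0.0,-0.0019,0.025,0,0,0,0],[0.0,-0.0021,0.0275,0,0,0,0],[0.0,-0.0023,0.0295,0,0,0,0],[0.0,-0.0023,0.0295,0,0,0,0]]
  ]
}}

```text
time: 12.65
tool_pos: [0.5405, 0.0873, 0.0343]
tcp_rot: [2.125, 2.306, -0.008]
wrist_force: [-0.1, -0.5, -0.1]
width: 0.001
```

```bash
python3 -c "from seg import *;report()"
```

```text
t 12.65 tcp [0.5405 0.0873 0.0343] [ 2.125  2.306 -0.008] F [-0.1 -0.5 -0.1]
tcp tray [31.6 89.6]
top 0.6 size (149.3, 354.9) tray [ 0.4 -0.3] rel yaw 0.1 ztop 11.6
side 0.54 size (33.3, 49.5) tray [ 31.8 125.7] rel yaw 0.5 ztop 29.1
```

Still free; I'll creep forward until it presses on the stop.

Call:
{"fn": "step_arm", "kwargs": {
  "motion": [
    [[0.0,0,0.0008,0,0,0,0],[0.0,0,0.0015,0,0,0,0],[0.0,0,0.002,0,0,0,0],[0.0,0.0001,0.0025,0,0,0,0],[0.0,0.0001,0.003,0,0,0,0],[0.0,0.0001,0.0035,0,0,0,0],[0.0,0.0001,0.0038,0,0,0,0],[0.0,0.0001,0.0038,0,0,0,0]]
  ]
}}

```text
time: 13.85
tool_pos: [0.5405, 0.0892, 0.0343]
tcp_rot: [2.123, 2.305, -0.012]
wrist_force: [-0.4, -9.0, 2.6]
width: 0.004
```

Call:
{"fn": "step_arm", "kwargs": {
  "motion": [
    [[0.0,0.0003,0.003,0,0,0,0],[0.0,0.0006,0.0035,0,0,0,0],[0.0,0.001,0.004,0,0,0,0],[0.0,0.0015,0.004,0,0,0,0],[0.0,0.002,0.004,0,0,0,0],[0.0,0.002,0.004,0,0,0,0],[0.0,0.002,0.004,0,0,0,0],[0.0,0.002,0.004,0,0,0,0]]
  ]
}}

```text
time: 14.85
tool_pos: [0.5406, 0.0894, 0.0343]
tcp_rot: [2.121, 2.307, -0.024]
wrist_force: [-4.4, -17.1, 8.2]
width: -0.003
```

```bash
python3 -c "
from seg import *;report()
im,d=read_camera('side');cv2.imwrite('pics/s4.png',cv2.resize(im[190:270,210:317],(800,600),interpolation=cv2.INTER_CUBIC))"
```

```text
t 14.85 tcp [0.5406 0.0894 0.0343] [ 2.121  2.307 -0.024] F [ -4.4 -17.1   8.2]
tcp tray [31.9 91.7]
side 0.63 size (45.6, 30.0) tray [ 30.9 127.7] rel yaw -4.8 ztop 29.0
side 0.56 size (74.8, 334.1) tray [31.1  6.4] rel yaw -0.0 ztop 20.0
```

View pics/s4.png

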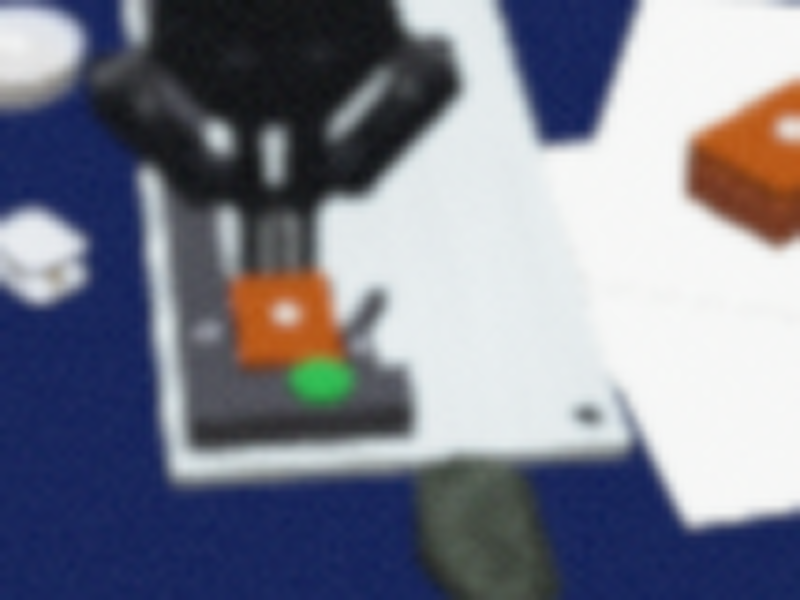

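It is home on the stop (billet px 288,318, green tag at 322,380), pressed with 17 N. Now I withdraw along -y and lift, then check squareness with a clear view.

Call:
{"fn": "step_arm", "kwargs": {
  "motion": [
    [[0.0,0,-0.003,0,0,0,0],[0.0,0.001,-0.013,0,0,0,0],[0.0,0.002,-0.025,0.01,0,0,0],[0.0,0.002,-0.03,0.06,0,0,0],[0.0,-0.03,-0.06,0.11,0,0,0],[0.0,-0.07,-0.11,0.13,0,0,0],[0.0,-0.1,-0.16,0.13,0,0,0],[0.0,-0.1,-0.2,0.13,0,0,0]]
  ]
}}

```text
time: 16.1
tool_pos: [0.4389, -0.1121, 0.1656]
tcp_rot: [2.12, 2.305, -0.022]
wrist_force: [0.1, -0.1, -0.5]
width: 0.001
```

```bash
python3 - <<'E'
from seg import *
report()
a=[read_camera('top')[0].astype(float) for _ in range(6)];b=[read_camera('side')[0].astype(float) for _ in range(6)]
A=np.mean(a,0).astype(np.uint8)[165:210,160:220];B=np.mean(b,0).astype(np.uint8)[220:260,235:295]
cv2.imwrite('pics/c5.png',np.hstack([cv2.resize(A,(400,300),interpolation=cv2.INTER_CUBIC),cv2.resize(B,(400,267),interpolation=cv2.INTER_CUBIC)[:267] if 0 else cv2.resize(B,(400,300),interpolation=cv2.INTER_CUBIC)]))
for c in("top","side"):
    for t in("loupe","rock_2","petri_2"):
        for r in spot_in(c,t)[:2]: print(c,t,round(r["score"],2),np.round(world(c,r["xyz"]),3))
E
```

```text
t 16.1 tcp [ 0.4389 -0.1121  0.1656] [ 2.12   2.305 -0.022] F [ 0.1 -0.1 -0.5]
tcp tray [ -85.7 -101. ]
top 0.64 size (33.7, 46.3) tray [ 33.7 126.5] rel yaw 0.6 ztop 29.9
side 0.66 size (33.8, 50.5) tray [ 31.7 127.2] rel yaw -1.0 ztop 29.1
top loupe 0.73 [0.625 0.059 0.015]
top rock_2 0.9 [ 0.534 -0.227  0.028]
top rock_2 0.59 [0.483 0.219 0.028]
top petri_2 0.72 [ 0.641 -0.071  0.016]
top petri_2 0.41 [0.627 0.06  0.015]
side rock_2 0.8 [0.482 0.237 0.026]
side rock_2 0.43 [ 0.537 -0.22   0.022]
side petri_2 0.62 [ 0.642 -0.068  0.019]
```

View pics/c5.png

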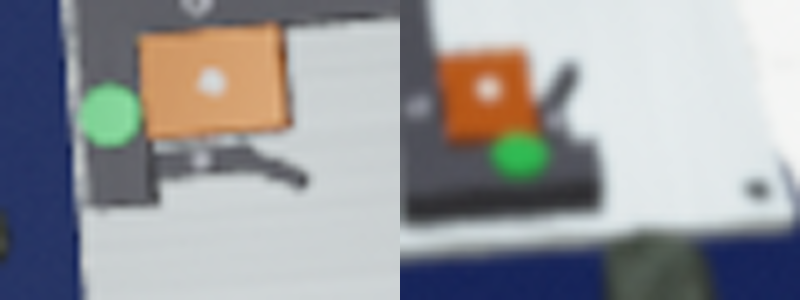

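```bash
python3 -c "from workcell import *;print(finish_job())"
```

```text
the job is handed in; nothing more can be done
None
```

The billet is in the green-tag pocket (the tray's +y end), against the rail and the end stop. I handed the job in at about 17 s.

- **Push back:** with the fingertips side by side, I pushed the small billet back. It squared up on the fingers, and about 8 N of contact confirmed it was against the rail.
- **Slide into the pocket:** I went round to its -y end with the jaws shut and slid it along the rail until it pressed on the end stop with 17 N. I then withdrew the hand and lifted it clear. The billet was never gripped.
- **Final position:** the top camera put the billet at tray (33.7, 126.5) mm with 0.6° of yaw, against a target of (33, 127). The side camera gave (31.7, 127.2) mm and -1.0°. The two disagree by about 2 mm in x, which is about the calibration error. In the last picture the billet lies flush against both rail and stop.
- **Bystanders:** the rocks and petri dish read the same as at the start within detection noise of a few millimetres. The loupe also matched, but only the top camera detected it.

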